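# Drive home the screw of a lampshade's hanging strap

### The job

The slotted screw at one end of the steel hanging strap on the plywood disc still stands proud. Take the flat-blade screwdriver out of the tool rack, seat its blade in that screw's slot and drive the screw fully home until it is just snug, with steady pressure on the blade and without forcing it. Then put the screwdriver back upright in its hole in the rack and leave everything else on the bench as it is.

Things in the scene. Friction and masses are not known exactly. Their poses are not given: they have to be found in the camera images.
- disc: Fixed plywood disc 210 mm across on bearers, flat top at z = 44 mm, three stop blocks at its rim. A steel strap 176 x 30 x 4 mm crosses it along the disc's x axis, with a hanging eye at its middle up to z = 83 mm. 66 mm from the centre it is held by a smooth domed coach bolt at -x (finished) and by the slotted screw at +x. Origin: disc centre at bench level, z up.
- screw: The proud slotted wood screw; round head 22 mm across, 7 mm high; slot across it, 4 mm deep, 3.4 mm wide at the floor, flanks leaning open to 5.5 mm. Origin: on its axis under the head; axes stay as the disc's; the slot's direction is not told: see or feel it. Turns in clockwise from above, 5 mm a turn, against 0.1 N m. Starts 2.2 to 3.5 mm proud; home, it is 48 mm above the bench and stops hard.
- driver: Flat-blade screwdriver, 163 mm long, 0.13 to 0.21 kg, hanging upright in one of the rack's holes. Origin: middle of the blade's tip; z up to the handle, x along the blade's width. Blade 14 mm wide (x), 2.2 mm thick; shank 9 mm; round collar 30 mm across from z = 80 to 94 mm, resting on the rack; square black handle 30 x 30 mm, sides along x and y, from z = 94 to 163 mm; grip at about z = 130 mm.
- rack: Fixed plywood tool rack: a drilled strip 200 x 62 x 12 mm on two cheeks, top at z = 100 mm, with two round holes 22 mm across on its x axis at +48 and -48 mm. Origin: centre of the rack at bench level, z up.
- rack_hole_a (a point): Centre of the hole at x = +48 mm of the rack, at the strip's top (z = 100 mm).
- rack_hole_b (a point): Centre of the hole at x = -48 mm of the rack, at the strip's top (z = 100 mm).
- awl: Scratch awl in the rack's other hole: round pear-shaped black handle up to 34 mm across, 132 mm long, its top 170 mm above the bench. Origin at its point, 38 mm above the bench. Leave it.
- paint_can: Closed metal paint can, 104 mm across, 115 mm high; origin under its centre. Leave it.
- tape_roll: Roll of paper tape lying flat, 100 mm across, 48 mm high; origin under its centre. Leave it.
- chip_brush: Flat paint brush lying on the bench, 160 mm long, about 20 mm high; origin under its middle, x along its length. Leave it.
There are look-alikes about, which are no part of the job. Leave any blue or yellow look-alike of the driver alone.

How it is judged (in metres and radians):
On the way, in this order (a step that is already met when the one before it is completed fails the run):
1. the driver's blade is down in the slot of the proud screw (z of driver in the frame of screw below 0.0045 m and horizontal distance between driver and screw below 0.005 m), for 0.1 s.
2. the screw is fully home, with the blade still in its slot (z of screw in the frame of disc below 0.0483 m and z of driver in the frame of screw below 0.006 m and horizontal distance between driver and screw below 0.005 m), for 0.1 s.
At the end, for the whole second after the job is handed in: The screw is within 0.3 mm of fully home; the screwdriver hangs upright (within 0.1 rad) in a hole of the rack, within 10 mm of the hole's axis, its handle resting on the strip (height within 3 mm), at rest and released (z of screw in the frame of disc below 0.0483 m and (horizontal distance between driver and rack_hole_a below 0.01 m or horizontal distance between driver and rack_hole_b below 0.01 m) and z of driver in the frame of rack between 0.017 and 0.023 m and angle between driver's own z axis and vertical below 0.1 rad and linear speed of driver below 0.02 m/s); the robot touches nothing.
It fails at once if the screwdriver bears on the screw with more than 90 N in all (push and twist together) (contact force between driver and screw above 90 N).
It fails at once if the awl, paint can, tape roll or brush is disturbed (distance of any of awl, paint_can, tape_roll, chip_brush from where it was at the start of the episode above 0.015 m).
It fails at once if the gripper itself touches the screw (contact force between any of the fingers, the arm and screw above 1 N).
It also fails if it takes over 69 s, if anything falls off the work surface, if the arm or the gripper's body presses on something with over 40 N, if the wrist force passes 120 N, or if a joint passes its speed limit or range.

### The arm

A 6-joint arm with a two-finger parallel gripper is mounted at the origin on the work surface. World frame = base frame: x ahead of the robot, y to its left, z up, the work surface at z = 0. Lengths are in mm, angles in degrees, forces in N, time in s.
With the tool pointing down it reaches from about 225 to 725 mm from the base axis. Payload 3.1 kg.
Tool frame: the origin (TCP) lies between the finger pads; the fingertips stand 17 mm ahead of it and the grasp point (between the pads) lies 2 mm behind it; z points along the fingers, y is the line along which they close (so a half turn about z gives the same grasp; the last joint's range is limited). The gripper opens to 85 mm and grips with 20 to 120 N. Pads are 22 mm wide; open, the fingers measure 114 mm over their backs; the gripper's body (76 mm by 85 mm) begins 54 mm behind the grasp point. The pads swing forward as they close: fully open they stand 13 mm farther back than shut.
Start: joints at [63.266, 2.75, 5.684, 92.934, 0, 82.678], TCP at [174.493, 495.146, 248.312] pointing down, gripper open.
Joint ranges: [-166.93, 166.93], [-56.73, 111.36], [-69.38, 81.34], [-121.58, 131.49], [-85.45, 84.26], [-180, 180]. Speed limits (degrees/s): [159.86, 159.86, 180, 180, 180, 180].

### API

Orientations are given as a 3x3 rotation matrix whose columns are the frame's x, y, z axes.
In Python, from rig import sensors, camera, camera_params, order gives the robot as it stands.
- The arm moves only by the tool apply_moves, never from a script. Its argument "plan" is a list that holds one entry, the list of rows, each a list of 7 numbers: the turn, a rotation vector about the tool's x, y, z in rad, then the shift along the tool's x, y, z in cm, then the closure in counts, from 0 (fully open) to 255 (shut). A call has 1 to 12 rows; each row is the pose to reach, as a shift and turn from the pose commanded when the call began, along the tool's axes at that moment; what a row does not reach only later rows make up. A row lasts 1/8 s, in which the tool goes at most 62.5 mm and 10.7 degrees, less where a joint would pass 70% of its speed; a pose out of reach is approached as far as the arm can. A call with a gripper value outside its range is refused whole. The fingers move at their own pace and stop on an object; the grip force is fixed at half the most. Time passes only in rows, so rows that repeat a pose let the fingers close. It gives the time, the measured TCP pose, the force, the opening and the grip force at its end, in the units of the state.
- sensors.get_obs(): the state, without advancing time (a new reading comes with each control period).
- camera(name): name is "scene" or "side" or "wrist"; returns (picture, depth): 400x640x3 uint8, red, green, blue; 400x640 float32, mm along the optical axis (not along the pixel's ray), 0 where there is no reading.
- camera_params(name): a dict with "fx", "fy", "cx", "cy" (pixels), "R" (3x3) and "t" (3): a world point X has camera coordinates R X + t; the wrist camera has in their place "hand_eye" (4x4, takes a point from camera to tool coordinates, whose origin is the TCP and whose axes are the flange's). Camera axes: x right, y down, z forward; pixel columns grow to the right and rows downward; lengths in mm; the calibration is good to about 2 mm. A picture is of the moment at which its call begins: read the wrist's pose just before it. camera_params takes no time and is no camera call.
- order.hand_in(): hands the job in; it is judged then, once.
The state is a dict: "clock": time; "joint_positions": joint angles; "dq": joint speeds; "tau": joint torques, N m; "eef_pos": TCP position; "orientation": TCP orientation; "wrist_force": force on the tool from outside, world axes, zero at the start; "wrist_torque": the same for the moment, N m; "gripper_width": finger opening in mm; "grip_force": force on a finger pad.
Only numpy, scipy, OpenCV 4.12 (cv2) and the standard library are available. Lean on these libraries where they do the work, as an engineer would, in place of code of your own. Each camera call takes 0.05 s, during which the arm holds its last target. There are 200 camera calls.

## Working session

There is one attempt and no reset: what is moved stays moved. The work goes in short steps, Python scripts to look and compute and a tool call to move; the robot and the scene stay as the last step left them, time stands still between calls to the robot, and variables do not carry over. Pictures are saved under pics/ and viewed, at most 10 in all, crops included, and the job is handed in when it is done.

Besides the shell and the picture viewer there is one more tool, called after "Request:" as name([rows], argument=value, ...), one row to a line, values as JSON. apply_moves: Moves the arm, as the interface text tells. Its arguments: {"type":"object","properties":{"plan":{"type":"array","items":{"type":"array","items":{"type":"array","items":{"type":"number"}}}}},"required":["plan"]}

```bash
mkdir -p pics; ls; python3 - <<'E'
from rig import sensors,camera,camera_params
import cv2,numpy as np
o=sensors.get_obs();print(o)
for n in("scene","side","wrist"):
    p,d=camera(n);np.savez(f"{n}0.npz",p=p,d=d);cv2.imwrite(f"pics/{n}0.png",p[:,:,::-1]);print(n,camera_params(n))
a=[cv2.imread(f"pics/{n}0.png") for n in("scene","side")]
cv2.imwrite("pics/both.png",cv2.resize(np.vstack(a),(480,600)))
E
```

```text
pics
{'clock': 0.0, 'joint_positions': array([ 6.32653369e+01,  2.79405567e+00,  5.59302397e+00,  9.29316319e+01,
       -2.63541165e-03,  8.26777447e+01]), 'dq': array([-0.0579361 , -0.03127267,  0.0045189 ,  0.028712  , -0.0817444 ,
       -0.04113338]), 'tau': array([-1.11252793e-03, -3.38782418e+01,  3.20015788e+01,  2.05317861e-02,
       -2.36240694e-04, -2.38652277e-06]), 'eef_pos': array([174.26638564, 494.65118682, 247.11887018]), 'orientation': array([[-9.43150597e-01,  3.32364184e-01, -1.00053167e-03],
       [ 3.32365596e-01,  9.43148317e-01, -2.08858779e-03],
       [ 2.49477982e-04, -2.30239512e-03, -9.99997318e-01]]), 'wrist_force': array([-1.04231059, -0.15290911, -0.05448232]), 'wrist_torque': array([ 0.00185732,  0.00557033, -0.03003899]), 'grip_force': 0.0, 'gripper_width': 85.47088360484238}
scene {'fx': 517.5574975273387, 'fy': 517.5574975273387, 'cx': 316.66965939145746, 'cy': 201.8102126878026, 'R': array([[-0.12555997,  0.99200172,  0.0129337 ],
       [ 0.62995286,  0.08979243, -0.77142511],
       [-0.76641639, -0.0887125 , -0.63618866]]), 't': array([ 128.3992152 , -295.74576845, 1781.93423585])}
side {'fx': 497.00963161675014, 'fy': 497.00963161675014, 'cx': 322.03204992875914, 'cy': 197.35525874725187, 'R': array([[ 0.94492139, -0.32691748,  0.01576491],
       [-0.1964828 , -0.60511776, -0.77150956],
       [ 0.26175959,  0.72591835, -0.63602238]]), 't': array([-535.22818277,  164.65478578, 1121.96550013])}
wrist {'fx': 304.3319919331975, 'fy': 304.3319919331975, 'cx': 317.43846268056296, 'cy': 204.69510809665684, 'hand_eye': array([[ 5.50432974e-04, -9.54807237e-01, -2.97225231e-01,
         7.50298195e+01],
       [ 9.99999454e-01,  2.61675744e-04,  1.01129631e-03,
        -5.43952849e-02],
       [-8.87816404e-04, -2.97225625e-01,  9.54806860e-01,
        -1.25496630e+02],
       [ 0.00000000e+00,  0.00000000e+00,  0.00000000e+00,
         1.00000000e+00]])}
```

View pics/scene0.png

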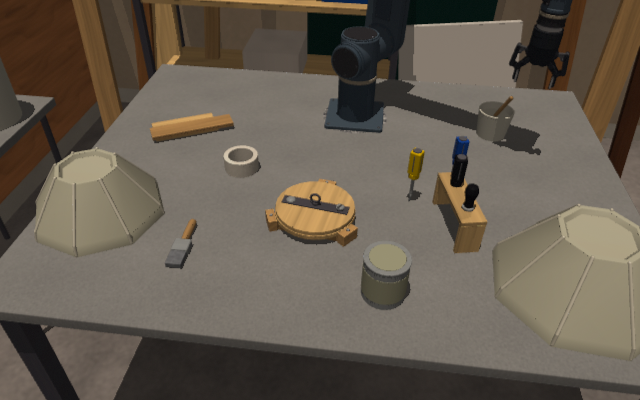

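View pics/wrist0.png

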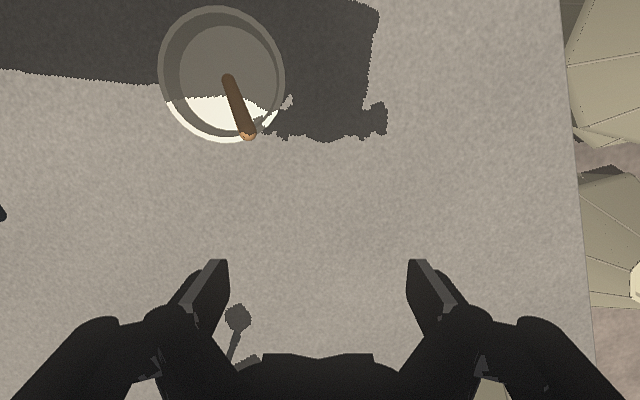

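Scene: the black square handle is in the rack at about (459,170), the awl at (471,195), the blue look-alike behind at (460,150) and the yellow one at (415,170). The disc is at (316,208), with its screw end probably at (341,209). The wrist view shows only the cup and bare bench.

```bash
cat > h.py <<'E'
import numpy as np,cv2
from rig import sensors,camera,camera_params
def world(n,d,o=None):
    c=camera_params(n);v,u=np.indices(d.shape)
    P=np.stack([(u-c['cx'])/c['fx']*d,(v-c['cy'])/c['fy']*d,d],-1)
    if n=='wrist':
        H=c['hand_eye'];P=P@H[:3,:3].T+H[:3,3];return P@o['orientation'].T+o['eef_pos']
    return (P-c['t'])@c['R']
def ray(n,u,v,z,o=None):
    c=camera_params(n);r=np.array([(u-c['cx'])/c['fx'],(v-c['cy'])/c['fy'],1.])
    if n=='wrist':
        H=c['hand_eye'];q=o['orientation']@H[:3,3]+o['eef_pos'];r=o['orientation']@H[:3,:3]@r
    else: q=-c['R'].T@c['t'];r=c['R'].T@r
    return q+r*(z-q[2])/r[2]
E
python3 - <<'E'
from h import *
for n in("scene","side"):
    f=np.load(n+"0.npz");p=f['p'];W=world(n,f['d']);hsv=cv2.cvtColor(p,cv2.COLOR_RGB2HSV)
    ok=f['d']>0
    wood=(hsv[...,0]>8)&(hsv[...,0]<24)&(hsv[...,1]>90)&ok
    for nm,lo,hi in(("rack",95,104),("disc",40,48)):
        m=wood&(W[...,2]>lo)&(W[...,2]<hi)&(W[...,0]>150)&(W[...,0]<750)&(abs(W[...,1])<500)
        q=W[m][:,:2].astype(np.float32);
        if len(q)>20: print(n,nm,len(q),cv2.minAreaRect(q))
    dark=(p.max(-1)<60)&ok&(W[...,2]>105)&(W[...,2]<200)&(W[...,0]>200)&(W[...,0]<750)&(abs(W[...,1])<450)
    k,l,s,c=cv2.connectedComponentsWithStats(dark.astype(np.uint8))
    for i in range(1,k):
        if s[i,4]>25:
            w=W[l==i];t=w[w[:,2]>w[:,2].max()-8];print(n,"dark",s[i],c[i].round(),w.mean(0).round(),w[:,2].max().round(),t.mean(0).round())
p=cv2.imread("pics/side0.png");cv2.imwrite("pics/s1.png",p)
E
```

```text
scene rack 965 ((511.8110656738281, 281.25531005859375), (250.9163360595703, 114.04182434082031), 33.55605697631836)
scene disc 2611 ((537.0558471679688, 87.67192077636719), (209.9562530517578, 511.4202880859375), 3.614349126815796)
scene dark [451 141  17  46 406] [458. 169.] [479. 285. 149.] 188.0 [485. 285. 183.]
scene dark [464 184  15  24 255] [471. 195.] [580. 307. 147.] 172.0 [576. 308. 168.]
side rack 662 ((501.8074951171875, 279.12994384765625), (258.617431640625, 127.2665786743164), 34.22893142700195)
side disc 3461 ((584.346435546875, 131.9753875732422), (307.2790832519531, 603.0309448242188), 3.385913848876953)
side dark [283 103  11  22 164] [288. 113.] [566. 297. 144.] 169.0 [567. 300. 165.]
side dark [252 107  12  29 284] [258. 120.] [474. 273. 149.] 185.0 [475. 276. 181.]
side dark [208 122   4  16  37] [209. 130.] [345. 296. 130.] 156.0 [345. 294. 152.]
```

View pics/side0.png

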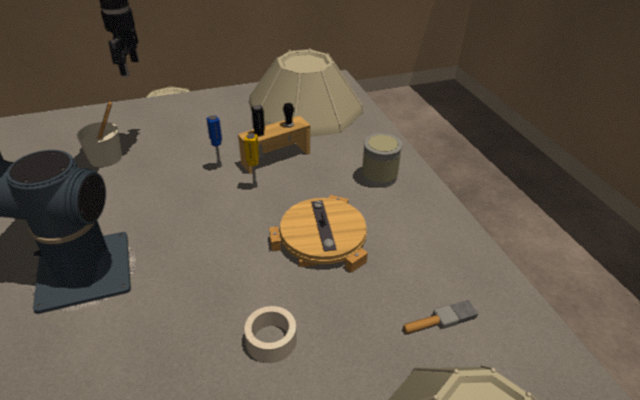

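```bash
cat >> h.py <<'E'
def shift(o,target,yaw=None):
    R=o['orientation'];s=R.T@(np.array(target,float)-o['eef_pos'])/10
    y=np.degrees(np.arctan2(R[1,0],R[0,0]))
    print("shift cm",s.round(3),"yaw",y.round(2),"turn z rad",None if yaw is None else np.radians(-((yaw-y+180)%360-180)).round(4))
E
python3 - <<'E'
from h import *
for n in("scene","side"):
    f=np.load(n+"0.npz");p=f['p'];W=world(n,f['d']);h=cv2.cvtColor(p,cv2.COLOR_RGB2HSV)
    for nm,m in(("blue",(h[...,0]>105)&(h[...,0]<130)&(h[...,1]>150)),("yel",(h[...,0]>20)&(h[...,0]<32)&(h[...,1]>180)),
      ("strap",(h[...,1]<70)&(h[...,2]<95)&(W[...,2]>42)&(W[...,2]<56)&(abs(W[...,0]-500)<200)&(abs(W[...,1]-20)<150))):
        m=m&(f['d']>0)&(W[...,2]>20)&(W[...,2]<250)&(abs(W[...,0]-400)<350)
        k,l,s,c=cv2.connectedComponentsWithStats(m.astype(np.uint8))
        for i in range(1,k):
            if s[i,4]>40:
                w=W[l==i];print(n,nm,s[i],w.mean(0).round(),w.min(0).round(),w.max(0).round(), cv2.minAreaRect(w[:,:2].astype(np.float32)))
print([ray("scene",*q,50).round() for q in((316,206),(291,199),(341,209))],[ray("side",*q,50).round() for q in((323,226),(318,205),(328,242))])
shift(sensors.get_obs(),(476,278,300))
E
```

```text
scene blue [453 137  16  22 167] [374. 302. 147.] [350. 272. 103.] [471. 320. 183.] ((412.70269775390625, 296.79736328125), (32.125308990478516, 123.29071044921875), 81.26578521728516)
scene yel [408 150  16  30 303] [447. 182. 128.] [429. 166.  80.] [457. 201. 165.] ((444.1990051269531, 184.36412048339844), (26.190908432006836, 35.77333450317383), 6.824294567108154)
scene strap [291 198  58  17 368] [552. -54.  49.] [ 528. -128.   44.] [573.  21.  56.] ((549.582275390625, -53.42718505859375), (148.84266662597656, 32.64862823486328), 82.1224365234375)
side blue [207 118  14  28 236] [356. 289. 128.] [343. 281.  82.] [371. 308. 164.] ((353.1831359863281, 290.79620361328125), (21.419010162353516, 32.69294738769531), 62.39228439331055)
side yel [243 133  16  33 350] [432. 174. 124.] [415. 158.  32.] [471. 284. 164.] ((438.3870544433594, 222.61514282226562), (125.163330078125, 42.24747085571289), 77.36769104003906)
side strap [312 202  21  42 326] [542. -65.  47.] [ 522. -129.   43.] [564.  17.  55.] ((545.1629028320312, -57.45703125), (147.59950256347656, 25.124013900756836), 81.32432556152344)
[array([557., -61.,  50.]), array([ 538., -130.,   50.]), array([559.,   3.,  50.])] [array([541., -79.,  50.]), array([554.,  -3.,  50.]), array([ 534., -133.,   50.])]
shift cm [-35.656 -10.425  -5.252] yaw 160.59 turn z rad None
```

Request:
apply_moves([
  [[0,0,0,-5,-1.5,-5.2,0],[0,0,0,-10,-3,-5.2,0],[0,0,0,-16,-4.7,-5.2,0],[0,0,0,-22,-6.4,-5.2,0],[0,0,0,-28,-8.2,-5.2,0],[0,0,0,-33,-9.6,-5.2,0],[0,0,0,-35.6,-10.4,-5.2,0],[0,0,0,-35.6,-10.4,-5.2,0],[0,0,0,-35.6,-10.4,-5.2,0]],
])

```text
clock: 1.27
eef_pos: [475.1, 279.1, 300.1]
orientation: [[-0.943, 0.332, -0.001], [0.332, 0.943, 0.0], [0.001, -0.0, -1.0]]
wrist_force: [-1.0, 0.5, -0.9]
gripper_width: 85.2
grip_force: 0.0
```

```bash
python3 - <<'E'
from h import *
o=sensors.get_obs();print(o['clock'],o['eef_pos'],o['joint_positions'],o['dq'].round(1))
p,d=camera("wrist");np.savez("w1.npz",p=p,d=d,**{k:o[k] for k in('orientation','eef_pos')});cv2.imwrite("pics/w1.png",p[:,:,::-1])
E
```

```text
1.275 [475.08325978 279.05860655 300.06575077] [2.34367974e+01 7.93189601e+00 1.71907335e+01 9.93146584e+01
 3.41508317e-02 4.28333892e+01] [ 1.  -0.7 -0.1 -0.1 -0.1 -0.1]
```

View pics/w1.png

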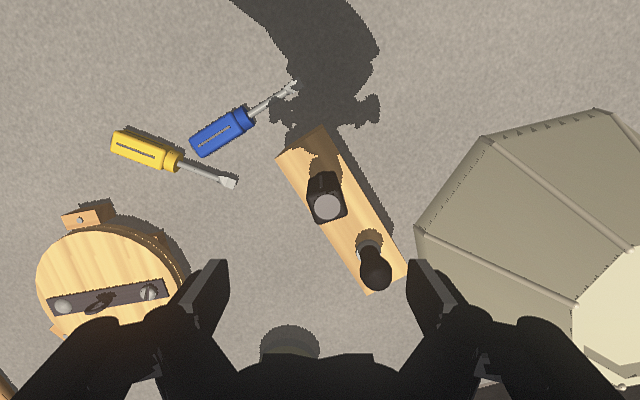

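The wrist view shows the driver's square top with its grey cap at (328,206) and the awl at (375,275). The slotted screw is at (150,291) with its slot visible, and the domed bolt is at (63,306). So the screw is on the end nearer the rack.

```bash
python3 - <<'E'
from h import *
f=np.load("w1.npz");p=f['p'];o={k:f[k] for k in('orientation','eef_pos')};W=world('wrist',f['d'],o)
m=(W[...,2]>178)&(W[...,2]<190);m[:150]=0;m[245:]=0;m[:,:290]=0;m[:,365:]=0
w=W[m];print(m.sum(),np.median(w[:,2]),cv2.minAreaRect(w[:,:2].astype(np.float32)))
m2=np.zeros_like(m);m2[150:245,290:365]=(W[150:245,290:365,2]>110);g=p.astype(int);
w=W[m2&~m];print("sides",w.mean(0).round(),w.min(0).round(),w.max(0).round())
# rack top
h=cv2.cvtColor(p,cv2.COLOR_RGB2HSV)
r=(W[...,2]>95)&(W[...,2]<104)&(h[...,1]>80);r[:100]=0;r[:,:260]=0;w=W[r];print("rack",cv2.minAreaRect(w[:,:2].astype(np.float32)))
for q in((150,291),(63,306)):print(ray('wrist',*q,54,o),W[q[1],q[0]])
c=cv2.resize(p[165:245,290:370],None,fx=5,fy=5,interpolation=2);c2=cv2.resize(p[260:325,40:170],None,fx=3,fy=3,interpolation=2)
t=np.zeros((600,400,3),np.uint8);t[:400]=c;t[400:595,:390]=c2;cv2.imwrite("pics/w1c.png",t[:,:,::-1])
E
```

```text
1173 183.20601827593867 ((478.41046142578125, 286.097412109375), (29.777507781982422, 29.515560150146484), 89.6844711303711)
sides [462. 289. 165.] [404. 272. 110.] [488. 304. 426.]
rack ((526.3294067382812, 296.26025390625), (200.88414001464844, 62.22700881958008), 13.017022132873535)
[554.84035238   2.61442797  54.        ] [553.76344064   4.77168888  56.66102363]
[ 535.52341166 -126.16537511   54.        ] [ 536.0642742  -127.93982213   52.46660253]
```

View pics/w1c.png

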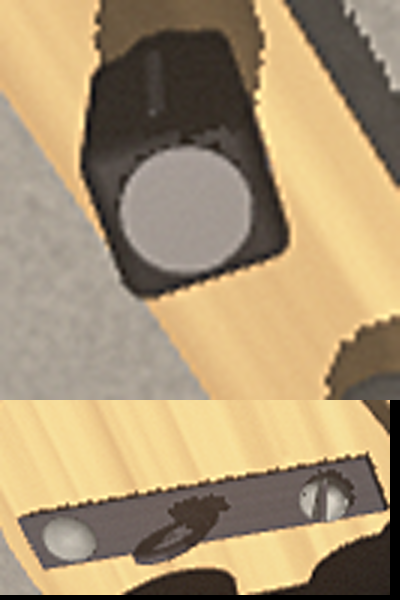

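Request:
apply_moves([
  [[0,0,-0.17,-0.08,0.77,0,0],[0,0,-0.339,-0.08,0.77,2,0],[0,0,-0.339,-0.08,0.77,6,0],[0,0,-0.339,-0.08,0.77,10,0],[0,0,-0.339,-0.08,0.77,13,0],[0,0,-0.339,-0.08,0.77,15.2,0],[0,0,-0.339,-0.08,0.77,15.2,0],[0,0,-0.339,-0.08,0.77,15.2,255],[0,0,-0.339,-0.08,0.77,15.2,255],[0,0,-0.339,-0.08,0.77,15.2,255],[0,0,-0.339,-0.08,0.77,15.2,255],[0,0,-0.339,-0.08,0.77,15.2,255]],
])

```text
clock: 2.82
eef_pos: [479.8, 286.0, 149.7]
orientation: [[-1.0, -0.0, 0.002], [-0.0, 1.0, 0.001], [-0.002, 0.001, -1.0]]
wrist_force: [-0.1, -0.4, 5.8]
gripper_width: 29.3
grip_force: 59.9
```

```bash
python3 - <<'E'
from h import *
o=sensors.get_obs();print(o)
E
```

```text
{'clock': 2.825, 'joint_positions': array([ 2.39216550e+01,  7.59830763e+00, -3.51198172e-01,  8.19077006e+01,
        2.39560461e-03,  2.39194386e+01]), 'dq': array([ 0.01870787,  0.00887845, -0.07235866, -0.02248481,  0.00046958,
       -0.01341346]), 'tau': array([-2.23427871e-02, -3.43048167e+01,  2.95266902e+01, -7.60552031e-02,
       -7.58074690e-03,  5.72508390e-03]), 'eef_pos': array([479.78732947, 286.02978521, 149.68507612]), 'orientation': array([[-9.99997443e-01, -3.99211728e-05,  2.26118288e-03],
       [-3.75497608e-05,  9.99999449e-01,  1.04878118e-03],
       [-2.26122350e-03,  1.04869359e-03, -9.99996894e-01]]), 'wrist_force': array([-0.05923864, -0.39212131,  5.82302644]), 'wrist_torque': array([-0.07450201,  0.01559083,  0.01312276]), 'grip_force': 59.85871732234955, 'gripper_width': 29.319812108282786}
```

Request:
apply_moves([
  [[0,0,0,0,0,-2.5,255],[0,0,0,0,0,-6,255],[0,0,0,0,0,-9.5,255],[0,0,0,0,0,-12,255],[0,0,0,-0.5,0,-12,255],[0,0,-0.18,-3,-4,-12,255],[0,0,-0.36,-4,-8,-12,255],[0,0,-0.54,-4,-13,-12,255],[0,0,-0.72,-4,-18,-12,255],[0,0,-0.9,-3,-22,-12,255],[0,0,-1.08,-1.5,-25,-11,255],[0,0,-1.26,-0.5,-25.8,-10,255]],
])

```text
clock: 4.32
eef_pos: [482.8, 25.8, 245.4]
orientation: [[-0.303, -0.953, -0.004], [-0.953, 0.303, -0.0], [0.001, 0.004, -1.0]]
wrist_force: [0.3, -0.3, -3.0]
gripper_width: 29.3
grip_force: 59.8
```

```bash
python3 - <<'E'
from h import *
o=sensors.get_obs();print(o['joint_positions'],o['wrist_force'],o['gripper_width']);shift(o,(485,28,205),-20)
E
```

```text
[-4.88074066e+00 -3.22077560e+00 -6.04016635e-01  9.28467142e+01
 -3.00876353e-02 -7.72512170e+01] [ 0.27859073 -0.28260811 -2.96626261] 29.295053003335827
shift cm [-0.286 -0.156  4.036] yaw -107.63 turn z rad -1.5294
```

Request:
apply_moves([
  [[0,0,-0.18,-0.2,-0.1,0.5,255],[0,0,-0.36,-0.3,-0.15,1,255],[0,0,-0.54,-0.3,-0.15,2,255],[0,0,-0.72,-0.3,-0.15,3,255],[0,0,-0.9,-0.3,-0.15,4,255],[0,0,-1.08,-0.3,-0.15,4,255],[0,0,-1.26,-0.3,-0.15,4,255],[0,0,-1.44,-0.3,-0.15,4,255],[0,0,-1.53,-0.3,-0.15,4,255],[0,0,-1.53,-0.3,-0.15,4,255],[0,0,-1.53,-0.3,-0.15,4,255]],
])

```text
clock: 5.7
eef_pos: [485.8, 30.1, 206.8]
orientation: [[0.938, -0.346, -0.002], [-0.346, -0.938, 0.0], [-0.002, 0.001, -1.0]]
wrist_force: [1.0, 0.8, -2.8]
gripper_width: 29.8
grip_force: 59.8
```

```bash
python3 - <<'E'
from h import *
o=sensors.get_obs();print(o['joint_positions'],o['wrist_force'])
p,d=camera("wrist");np.savez("w2.npz",p=p,d=d,**{k:o[k] for k in('orientation','eef_pos')})
t=np.vstack([cv2.resize(p[60:260,170:470],(720,480),interpolation=2)]);cv2.imwrite("pics/w2.png",t[:,:,::-1])
E
```

```text
[-4.35314428e+00 -3.13515901e+00 -4.90551670e+00  8.83680291e+01
 -1.21077225e-03 -1.64140262e+02] [ 0.95900971  0.75996812 -2.82135443]
```

View pics/w2.png

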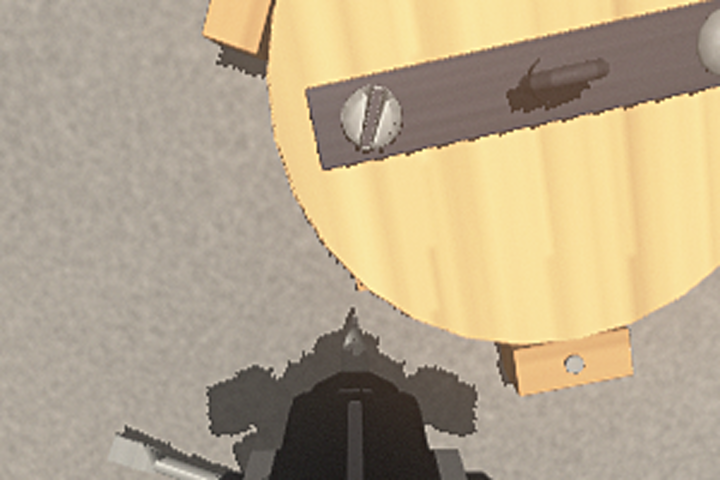

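The screw head is at crop (371,117) with its slot running from about (380,88) to (367,148). The blade tip shows at (352,325) and looks edge-on, so its width probably runs along tool x. I'll check that with the side view.

```bash
python3 - <<'E'
from h import *
f=np.load("w2.npz");p=f['p'];o={k:f[k] for k in('orientation','eef_pos')};W=world('wrist',f['d'],o)
sx=720/300;sy=480/200
full=lambda u,v:((u+.5)/sx-.5+170,(v+.5)/sy-.5+60)
a,b=[ray('wrist',*full(*q),57,o) for q in((380,88),(367,148))]
print(a,b,np.degrees(np.arctan2(*(a-b)[1::-1])))
y0,x0=85,300;roi=p[y0:140,x0:355].astype(int)
D=W[y0:140,x0:355,2];m=(D>52)&(D<62)
k,l,s,c=cv2.connectedComponentsWithStats(m.astype(np.uint8));i=1+np.argmax(s[1:,4]);q=W[y0:140,x0:355][l==i]
print("head",s[i],np.percentile(q[:,2],[5,50,95]),cv2.minEnclosingCircle(q[:,:2].astype(np.float32)),q.mean(0))
hsv=cv2.cvtColor(p,cv2.COLOR_RGB2HSV)[y0:140,x0:355]
cx,cy=c[i];v,u=np.indices(m.shape);r=np.hypot(u-cx,v-cy)
dark=(r<10.5)&(roi.mean(-1)<135)
k,l2,s2,c2=cv2.connectedComponentsWithStats(dark.astype(np.uint8));j=1+np.argmax(s2[1:,4]);yy,xx=np.nonzero(l2==j)
vx,vy,px,py=cv2.fitLine(np.stack([xx,yy],1).astype(np.float32),2,0,.01,.01).ravel()
e=[ray('wrist',x0+px+t*vx,y0+py+t*vy,55.5,o) for t in(-8,8)]
print("dark",s2[j],e,np.degrees(np.arctan2(*(e[1]-e[0])[1::-1])))
h0=ray('wrist',x0+cx,y0+cy,57,o);print("head ray",h0)
ps,ds=camera("side");C=camera_params("side")
tip=o['eef_pos']+o['orientation']@np.array([0,0,129.7]);t=C['R']@tip+C['t'];uu=C['fx']*t[0]/t[2]+C['cx'];vv=C['fy']*t[1]/t[2]+C['cy'];print(tip,uu,vv)
uu,vv=int(uu),int(vv);c=cv2.resize(ps[vv-70:vv+30,uu-50:uu+50],(500,500),interpolation=2);cv2.imwrite("pics/s2.png",c[:,:,::-1])
E
```

```text
[564.87199133  -8.52183213  57.        ] [547.1237385    2.80962311  57.        ] -32.55638700061856
head [ 12  11  26  26 520] [53.92618877 56.90047255 58.82062811] ((556.6455688476562, -2.3958466053009033), 10.968083381652832) [556.66143866  -2.30235351  56.65549068]
dark [ 20  13  12  21 119] [array([551.49444177,   0.92043682,  55.5       ]), array([562.52083729,  -6.37610893,  55.5       ])] -33.493978984335996
head ray [556.69512553  -2.3069252   57.        ]
[485.49844526  30.12677402  77.14231236] 287.4149366573571 193.90442055264018
```

View pics/s2.png

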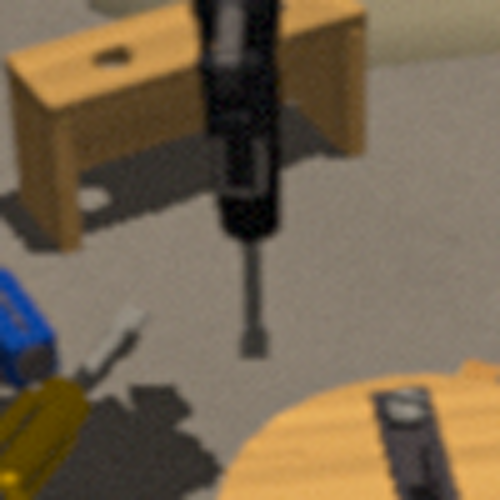

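The side crop shows the blade broad at (255,345), so its width is along tool x. Yellow and blue are lying down, as they already were in the first rack view, before anything was touched.

```bash
python3 - <<'E'
from h import *
f=np.load("w2.npz");p=f['p'];o={k:f[k] for k in('orientation','eef_pos')};W=world('wrist',f['d'],o)
y0,y1,x0,x1=180,215,300,335
z=W[y0:y1,x0:x1,2];m=(z>60)&(z<110)
for r in range(y1-y0):
    c=np.nonzero(m[r])[0]
    if len(c):print(y0+r,x0+c.min(),x0+c.max(),z[r][c].round().astype(int)[[0,len(c)//2]],end=';')
v,u=np.nonzero(m);v0=v.min();e=ray('wrist',x0+u[v==v0].mean(),y0+v0,77.1,o)
print(e,"tool off",o['orientation'].T@(e-o['eef_pos']))
E
```

```text
192 317 318 [81 80];193 317 318 [83 83];194 317 318 [87 86];195 317 318 [91 89];196 316 319 [90 90];197 316 319 [92 93];198 315 320 [94 96];199 315 320 [97 96];200 314 321 [98 96];201 314 321 [99 99];202 314 321 [102 102];203 314 321 [101 104];204 313 322 [101 106];205 313 322 [104 109];206 312 322 [100 110];207 312 323 [105 110];208 312 323 [108 106];209 323 323 [110 110];[493.88502538  27.13824223  77.1       ] tool off [ 8.90273493e+00 -9.31779706e-02  1.29721616e+02]
```

Request:
apply_moves([
  [[0,0,0.1,3,0.2,0,255],[0,0,0.223,6,0.45,0,255],[0,0,0.223,7.64,0.56,0.3,255],[0,0,0.223,7.64,0.56,0.6,255],[0,0,0.223,7.64,0.56,0.7,255],[0,0,0.223,7.64,0.56,0.7,255]],
])

```text
clock: 6.55
eef_pos: [555.6, -1.0, 201.3]
orientation: [[0.84, -0.543, -0.0], [-0.543, -0.84, 0.0], [-0.0, 0.0, -1.0]]
wrist_force: [-0.2, 0.2, -2.1]
gripper_width: 29.4
grip_force: 59.8
```

```bash
python3 - <<'E'
from h import *
o=sensors.get_obs();print(o['joint_positions'],o['eef_pos'],o['wrist_force'],o['wrist_torque']);shift(o,(555.6,-1.6,190),-33)
p,d=camera("side");q,_=camera("wrist")
C=camera_params("side");t=C['R']@np.array([556,-2,62])+C['t'];u=int(C['fx']*t[0]/t[2]+C['cx']);v=int(C['fy']*t[1]/t[2]+C['cy'])
a=cv2.resize(p[v-25:v+25,u-20:u+20],(480,600),interpolation=2)
C=camera_params("scene");r,_=camera("scene");t=C['R']@np.array([556,-2,62])+C['t'];u=int(C['fx']*t[0]/t[2]+C['cx']);v=int(C['fy']*t[1]/t[2]+C['cy'])
b=cv2.resize(r[v-30:v+20,u-14:u+13],(320,600),interpolation=2)
cv2.imwrite("pics/a3.png",np.hstack([a,b])[:,:,::-1])
E
```

```text
[-7.02439251e+00  6.99596225e+00  4.86307821e+00  8.78914039e+01
  4.34653185e-03 -1.54134255e+02] [555.5563549   -1.02510065 201.339612  ] [-0.21537477  0.18532999 -2.08945263] [ 0.00726172 -0.02767686  0.04463642]
shift cm [0.035 0.046 1.134] yaw -32.89 turn z rad 0.0019
```

View pics/a3.png

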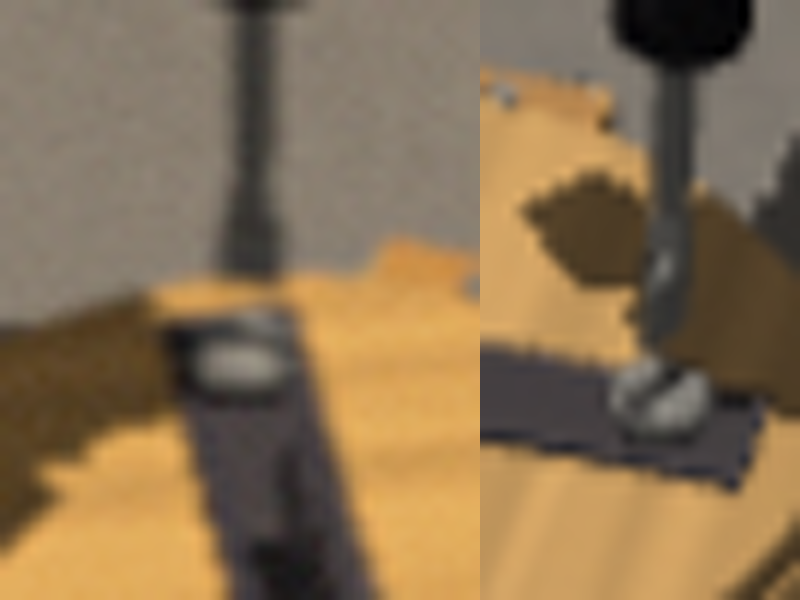

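Both views put the blade over the head: side blade at x 252 against head at x 243, scene both at about 660. Next I descend gently.

Request:
apply_moves([
  [[0,0,0,-0.05,0.05,0.6,255],[0,0,0,-0.05,0.05,1.0,255],[0,0,0,-0.05,0.05,1.2,255],[0,0,0,-0.05,0.05,1.4,255],[0,0,0,-0.05,0.05,1.4,255]],
])

```text
clock: 7.32
eef_pos: [555.4, -1.6, 187.1]
orientation: [[0.84, -0.543, -0.0], [-0.543, -0.84, 0.0], [-0.0, 0.0, -1.0]]
wrist_force: [0.5, 0.3, -1.9]
gripper_width: 29.7
grip_force: 59.8
```

Request:
apply_moves([
  [[0,0,0,0,0,0.1,255],[0,0,0,0,0,0.15,255],[0,0,0,0,0,0.2,255],[0,0,0,0,0,0.2,255]],
])

```text
clock: 7.82
eef_pos: [555.5, -1.6, 185.3]
orientation: [[0.84, -0.543, -0.0], [-0.543, -0.84, 0.0], [-0.0, -0.0, -1.0]]
wrist_force: [-1.0, 0.1, -1.8]
gripper_width: 29.3
grip_force: 59.8
```

Request:
apply_moves([
  [[0,0,0,0,0,0.1,255],[0,0,0,0,0,0.2,255],[0,0,0,0,0,0.2,255]],
])

```text
clock: 8.2
eef_pos: [555.6, -1.6, 184.0]
orientation: [[0.84, -0.543, 0.001], [-0.543, -0.84, -0.0], [0.001, -0.0, -1.0]]
wrist_force: [0.8, -0.3, 1.2]
gripper_width: 29.0
grip_force: 60.2
```

Request:
apply_moves([
  [[0,0,0,0,0,0.05,255],[0,0,0,0,0,0.1,255],[0,0,0,0,0,0.1,255]],
])

```text
clock: 8.57
eef_pos: [555.7, -1.7, 183.7]
orientation: [[0.84, -0.543, 0.002], [-0.543, -0.84, -0.0], [0.001, -0.001, -1.0]]
wrist_force: [-1.7, -0.4, 5.8]
gripper_width: 29.0
grip_force: 60.8
```

Request:
apply_moves([
  [[0,0,0,0,0,0.06,255],[0,0,0,0,0,0.12,255],[0,0,0,0,0,0.12,255],[0,0,0.08,0,0,0.12,255],[0,0,0.16,0,0,0.13,255],[0,0,0.16,0,0,0.13,255]],
])

```text
clock: 9.32
eef_pos: [556.0, -1.9, 183.6]
orientation: [[0.742, -0.67, 0.003], [-0.67, -0.742, -0.001], [0.003, -0.001, -1.0]]
wrist_force: [-2.6, -0.6, 8.7]
gripper_width: 29.4
grip_force: 61.2
```

```bash
python3 - <<'E'
from h import *
o=sensors.get_obs();print(o['joint_positions'],o['eef_pos'],o['wrist_force'],o['wrist_torque']);shift(o,(555.6,-1.6,180),-33)
E
```

```text
[-7.07924353e+00  6.88436043e+00  2.72246303e+00  8.56715592e+01
 -4.28741534e-02 -1.44979288e+02] [555.96425012  -1.85549526 183.5721066 ] [-2.6141389  -0.62081543  8.70875571] [-0.09511212  0.86994725  0.02331542]
shift cm [-0.045  0.006  0.357] yaw -42.1 turn z rad -0.1588
```

Request:
apply_moves([
  [[0,0,0.12,0,0,0.01,255],[0,0,0.24,0,0,0.02,255],[0,0,0.36,0,0,0.03,255],[0,0,0.36,0,0,0.03,255]],
])

```text
clock: 9.82
eef_pos: [556.0, -2.0, 183.3]
orientation: [[0.458, -0.889, 0.003], [-0.889, -0.458, -0.002], [0.003, -0.002, -1.0]]
wrist_force: [-2.6, -1.0, 9.4]
gripper_width: 29.6
grip_force: 61.2
```

```bash
python3 - <<'E'
from h import *
o=sensors.get_obs();print(o['joint_positions'],o['eef_pos'],o['wrist_force'],o['wrist_torque']);shift(o,(555.6,-1.6,180),-33)
p,d=camera("side")
C=camera_params("side");t=C['R']@np.array([556,-2,62])+C['t'];u=int(C['fx']*t[0]/t[2]+C['cx']);v=int(C['fy']*t[1]/t[2]+C['cy'])
a=cv2.resize(p[v-25:v+25,u-20:u+20],(480,600),interpolation=2)
C=camera_params("scene");r,_=camera("scene");t=C['R']@np.array([556,-2,62])+C['t'];u=int(C['fx']*t[0]/t[2]+C['cx']);v=int(C['fy']*t[1]/t[2]+C['cy'])
b=cv2.resize(r[v-30:v+20,u-14:u+13],(320,600),interpolation=2)
cv2.imwrite("pics/a4.png",np.hstack([a,b])[:,:,::-1])
E
```

```text
[-7.08327781e+00  6.88522189e+00  2.69631247e+00  8.56415688e+01
 -6.57327397e-02 -1.24350257e+02] [555.96985856  -2.01527911 183.33387418] [-2.59345756 -0.97867569  9.36422954] [-0.13846952  0.83488233  0.06833752]
shift cm [-0.055  0.014  0.333] yaw -62.73 turn z rad -0.5189
```

View pics/a4.png

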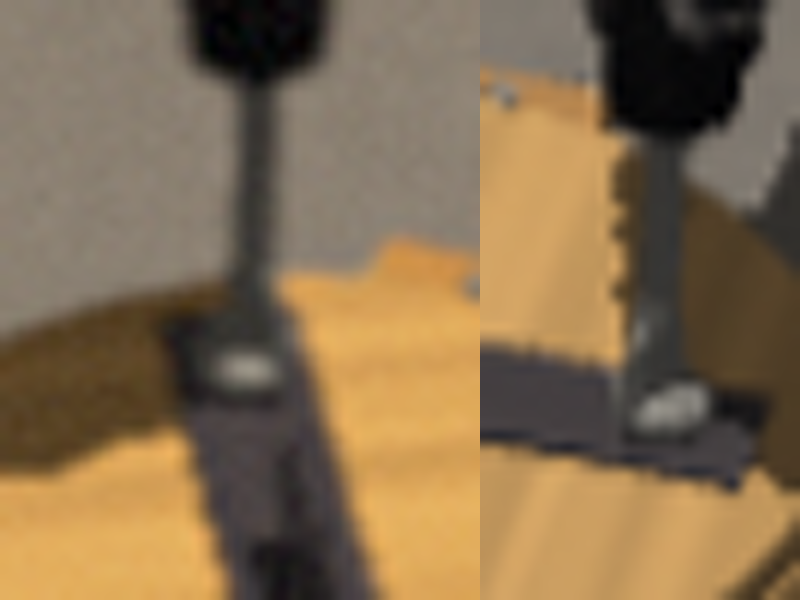

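The blade sits in the slot in both views. The drop of 0.24 mm over 20° matches the thread pitch, so the screw is turning and I'll keep driving.

Request:
apply_moves([
  [[0,0,0.16,0,0,0.02,255],[0,0,0.32,0,0,0.03,255],[0,0,0.48,0,0,0.045,255],[0,0,0.64,0,0,0.06,255],[0,0,0.8,0,0,0.07,255],[0,0,0.96,0,0,0.085,255],[0,0,1.12,0,0,0.1,255],[0,0,1.12,0,0,0.1,255]],
])

```text
clock: 10.92
eef_pos: [555.9, -2.2, 182.4]
orientation: [[-0.601, -0.799, 0.003], [-0.799, 0.601, -0.002], [-0.0, -0.003, -1.0]]
wrist_force: [-2.0, -0.5, 9.4]
gripper_width: 29.3
grip_force: 61.3
```

```bash
cat > st.py <<'E'
from h import *
o=sensors.get_obs();print(o['joint_positions'][5],o['eef_pos'],o['wrist_force'],o['wrist_torque'],"yaw",np.degrees(np.arctan2(o['orientation'][1,0],o['orientation'][0,0])))
E
python3 st.py
```

```text
-60.16544827316648 [555.87524811  -2.15266813 182.41571272] [-2.04371034 -0.53876011  9.38135357] [-0.28195371  1.00449449  0.0688977 ] yaw -126.92411231045732
```

Request:
apply_moves([
  [[0,0,0.16,0,0,0.02,255],[0,0,0.32,0,0,0.03,255],[0,0,0.48,0,0,0.045,255],[0,0,0.64,0,0,0.06,255],[0,0,0.8,0,0,0.07,255],[0,0,0.96,0,0,0.085,255],[0,0,1.12,0,0,0.1,255],[0,0,1.3,0,0,0.11,255],[0,0,1.3,0,0,0.11,255]],
])

```text
clock: 12.05
eef_pos: [555.6, -2.3, 181.4]
orientation: [[-0.931, 0.365, 0.002], [0.365, 0.931, -0.002], [-0.003, -0.001, -1.0]]
wrist_force: [-4.0, -0.8, 9.9]
gripper_width: 29.5
grip_force: 61.3
```

```bash
python3 st.py
```

```text
14.325632531159398 [555.56019455  -2.25354833 181.3775837 ] [-3.9693164 -0.7765458  9.9452193] [-0.31406508  1.2269799   0.0463543 ] yaw 158.58308399265
```

Request:
apply_moves([
  [[0,0,0.12,0,0,0.01,255],[0,0,0.24,0,0,0.02,255],[0,0,0.36,0,0,0.03,255],[0,0,0.36,0,0,0.03,255]],
])

```text
clock: 12.55
eef_pos: [555.4, -2.2, 181.1]
orientation: [[-0.743, 0.669, 0.002], [0.669, 0.743, -0.002], [-0.003, -0.0, -1.0]]
wrist_force: [-3.8, -1.1, 10.9]
gripper_width: 29.4
grip_force: 61.3
```

```bash
python3 st.py
```

```text
34.93199160163404 [555.43053288  -2.16629972 181.07499071] [-3.8289102  -1.11930657 10.92672623] [-0.22879741  1.27948832  0.07142587] yaw 137.97896356574842
```

Request:
apply_moves([
  [[0,0,0.1,0,0,0.01,255],[0,0,0.2,0,0,0.015,255],[0,0,0.2,0,0,0.015,255]],
])

```text
clock: 12.92
eef_pos: [555.4, -2.1, 180.9]
orientation: [[-0.595, 0.804, 0.002], [0.804, 0.595, -0.002], [-0.002, 0.0, -1.0]]
wrist_force: [-4.4, -1.3, 11.0]
gripper_width: 29.4
grip_force: 61.3
```

```bash
python3 st.py
```

```text
46.38405317600035 [555.35364543  -2.09121405 180.91636746] [-4.38069955 -1.33469093 10.97826526] [-0.21685133  1.3441104   0.06856968] yaw 126.52798415433696
```

Request:
apply_moves([
  [[0,0,0.1,0,0,0.01,255],[0,0,0.2,0,0,0.015,255],[0,0,0.2,0,0,0.015,255]],
])

```text
clock: 13.3
eef_pos: [555.3, -2.0, 180.8]
orientation: [[-0.424, 0.906, 0.002], [0.906, 0.424, -0.002], [-0.002, 0.001, -1.0]]
wrist_force: [-4.2, -0.7, 10.8]
gripper_width: 29.4
grip_force: 61.3
```

```bash
python3 st.py
```

```text
57.84185877480474 [555.3299753   -2.00028293 180.80181323] [-4.22802484 -0.72750419 10.78203118] [-0.16001765  1.41377244  0.07904189] yaw 115.07339430750582
```

Request:
apply_moves([
  [[0,0,0.1,0,0,0.01,255],[0,0,0.2,0,0,0.015,255],[0,0,0.2,0,0,0.015,255]],
])

```text
clock: 13.68
eef_pos: [555.3, -1.9, 180.6]
orientation: [[-0.235, 0.972, 0.001], [0.972, 0.235, -0.001], [-0.002, 0.001, -1.0]]
wrist_force: [-3.7, -0.7, 9.3]
gripper_width: 29.5
grip_force: 61.3
```

```bash
python3 st.py
```

```text
69.30408729316677 [555.32305586  -1.89368473 180.61284515] [-3.6728742  -0.66643048  9.26560997] [-0.10582515  1.39247557  0.04881761] yaw 103.61457184735657
```

Request:
apply_moves([
  [[0,0,0.1,0,0,0.01,255],[0,0,0.2,0,0,0.02,255],[0,0,0.2,0,0,0.02,255]],
])

```text
clock: 14.05
eef_pos: [555.3, -1.8, 180.5]
orientation: [[-0.038, 0.999, 0.002], [0.999, 0.038, -0.001], [-0.001, 0.001, -1.0]]
wrist_force: [-4.1, 0.2, 9.8]
gripper_width: 29.4
grip_force: 61.3
```

```bash
python3 st.py
```

```text
80.76308008548372 [555.33506841  -1.82396872 180.45121233] [-4.1254063   0.2367497   9.77905214] [-0.07041383  1.36270539  0.08972702] yaw 92.15617699536755
```

Request:
apply_moves([
  [[0,0,0.1,0,0,0.01,255],[0,0,0.2,0,0,0.02,255],[0,0,0.2,0,0,0.02,255]],
])

```text
clock: 14.42
eef_pos: [555.4, -1.7, 180.3]
orientation: [[0.162, 0.987, 0.002], [0.987, -0.162, -0.001], [-0.0, 0.002, -1.0]]
wrist_force: [-4.7, -0.8, 11.5]
gripper_width: 29.4
grip_force: 61.3
```

```bash
python3 st.py
```

```text
92.22071135105055 [555.38355255  -1.7101137  180.3127917 ] [-4.74537082 -0.75519701 11.50578174] [0.04706393 1.29660256 0.07604947] yaw 80.70161104712297
```

Request:
apply_moves([
  [[0,0,0.08,0,0,0.01,255],[0,0,0.16,0,0,0.015,255],[0,0,0.16,0,0,0.015,255]],
])

```text
clock: 14.8
eef_pos: [555.4, -1.6, 180.2]
orientation: [[0.317, 0.949, 0.002], [0.949, -0.317, -0.001], [-0.0, 0.002, -1.0]]
wrist_force: [-3.2, -0.6, 10.9]
gripper_width: 29.6
grip_force: 61.3
```

```bash
python3 st.py
```

```text
101.38081102029459 [555.43367314  -1.64186565 180.16316683] [-3.23227954 -0.57546456 10.94172226] [0.04119256 1.33979515 0.11446023] yaw 71.5453738957459
```

Request:
apply_moves([
  [[0,0,0.08,0,0,0.01,255],[0,0,0.16,0,0,0.015,255],[0,0,0.16,0,0,0.015,255]],
])

```text
clock: 15.18
eef_pos: [555.4, -1.5, 180.1]
orientation: [[0.463, 0.886, 0.002], [0.886, -0.463, -0.0], [0.0, 0.002, -1.0]]
wrist_force: [-3.8, 0.4, 11.5]
gripper_width: 29.7
grip_force: 61.4
```

```bash
python3 st.py
```

```text
110.53220790441223 [555.42307225  -1.54074574 180.07100433] [-3.77791591  0.41948717 11.5297703 ] [0.12201081 1.32219866 0.19432277] yaw 62.39769589028409
```

Request:
apply_moves([
  [[0,0,0.04,0,0,0,255],[0,0,0.08,0,0,0,255],[0,0,0.08,0,0,0,255]],
])

```text
clock: 15.55
eef_pos: [555.4, -1.4, 180.3]
orientation: [[0.532, 0.847, 0.002], [0.847, -0.532, -0.0], [0.001, 0.002, -1.0]]
wrist_force: [-4.0, 0.2, 11.7]
gripper_width: 29.2
grip_force: 61.4
```

```bash
python3 st.py
```

```text
115.09664584506231 [555.38093248  -1.44542578 180.30109445] [-3.98787908  0.20928891 11.72008082] [0.12986758 1.43860752 0.16242835] yaw 57.83821322765964
```

Request:
apply_moves([
  [[0,0,-0.15,0,0,0.03,255],[0,0,-0.15,0,0,0.1,255],[0,0,-0.08,0,0,0.13,255],[0,0,-0.02,0,0,0.13,255],[0,0,-0.02,0,0,0.13,255]],
])

```text
clock: 16.18
eef_pos: [555.4, -1.4, 179.9]
orientation: [[0.515, 0.857, 0.003], [0.857, -0.515, -0.0], [0.001, 0.002, -1.0]]
wrist_force: [-6.0, 1.1, 14.5]
gripper_width: 29.3
grip_force: 61.8
```

```bash
python3 st.py
```

```text
113.94860743650358 [555.40991255  -1.35678566 179.86274322] [-5.95358134  1.08680853 14.52161121] [0.23546655 1.71840925 0.23251234] yaw 58.98897128603513
```

Resisting torque has more than doubled and the screw no longer turns, so it's snug. I'll ease off, lift and look at the head's height.

Request:
apply_moves([
  [[0,0,-0.06,0,0,-0.1,255],[0,0,-0.06,0,0,-0.4,255],[0,0,-0.06,0,0,-1.5,255],[0,0,-0.06,0,0,-4,255],[0,0,-0.06,0,0,-5.8,255],[0,0,-0.06,-3,0,-5.8,255],[0,0,-0.06,-6.5,0,-5.8,255],[0,0,-0.06,-7.5,0,-5.8,255],[0,0,-0.06,-7.5,0,-5.8,255]],
])

```text
clock: 17.3
eef_pos: [516.9, -66.0, 233.5]
orientation: [[0.465, 0.885, -0.0], [0.885, -0.465, 0.001], [0.001, -0.0, -1.0]]
wrist_force: [-0.1, 0.5, -1.4]
gripper_width: 29.2
grip_force: 59.8
```

```bash
python3 - <<'E'
from h import *
o=sensors.get_obs();print(o['joint_positions'],o['eef_pos'],o['wrist_force']);
p,d=camera("wrist");W=world('wrist',d,o)
r=np.hypot(W[...,0]-556.5,W[...,1]+2);print("head z",np.percentile(W[r<9][:,2],[10,50,90]))
m=(np.abs(W[...,0]-545)<90)&(np.abs(W[...,1]+62)<90)&(r>15)&(W[...,2]>40)&(W[...,2]<46);print("disc",np.median(W[m][:,2]))
f=np.load("w2.npz");V=world('wrist',f['d'],f);r=np.hypot(V[...,0]-556.5,V[...,1]+2);print("before",np.percentile(V[r<9][:,2],[10,50,90]))
m=(np.abs(V[...,0]-545)<90)&(np.abs(V[...,1]+62)<90)&(r>15)&(V[...,2]>40)&(V[...,2]<46);print("disc",np.median(V[m][:,2]))
shift(o,(505,100,262),180)
E
```

```text
[-1.46827067e+01  1.99543724e+00  3.21728017e+00  9.12365391e+01
  4.19006574e-02  1.03015614e+02] [516.85662588 -66.04414462 233.50443556] [-0.05846652  0.5383666  -1.42006245]
head z [ 53.8119245  359.05051111 359.05051111]
disc 43.81253892362406
before [ 56.70026714 332.16308985 332.16308985]
disc 43.86126151269136
shift cm [14.152 -8.769 -2.837] yaw 62.3 turn z rad -2.0542
```

```bash
python3 - <<'E'
from h import *
o=sensors.get_obs()
p,d=camera("wrist");f=np.load("w2.npz")
for dd,oo in((f['d'],f),(d,o)):
    V=world('wrist',dd,oo);r=np.hypot(V[...,0]-556.5,V[...,1]+2);print(np.percentile(V[(r<9)&(dd>0)][:,2],[5,20,50,70,90]),((r<9)&(dd>0)).sum())
E
```

```text
[53.94462338 55.06381313 57.30196036 58.05234146 58.75074697] 358
[50.50378702 51.9094347  54.06297443 54.76967172 55.44860269] 288
```

The head dropped 3.3 mm, from 58.75 to 55.45 at its top, which matches a home height of 55. Now I'll return the driver to the rack.

Request:
apply_moves([
  [[0,0,-0.1,0,0,-1.5,255],[0,0,-0.28,1,-0.6,-3.6,255],[0,0,-0.46,3,-1.9,-3.6,255],[0,0,-0.64,5,-3.1,-3.6,255],[0,0,-0.82,7,-4.3,-3.6,255],[0,0,-1.0,9,-5.6,-3.6,255],[0,0,-1.18,11,-6.8,-3.6,255],[0,0,-1.36,13,-8,-3.6,255],[0,0,-1.54,14.15,-8.77,-3.6,255],[0,0,-1.72,14.15,-8.77,-3.6,255],[0,0,-1.9,14.15,-8.77,-3.6,255],[0,0,-2.054,14.15,-8.77,-3.6,255]],
])

```text
clock: 18.9
eef_pos: [504.9, 101.5, 269.6]
orientation: [[-1.0, -0.008, -0.0], [-0.008, 1.0, 0.001], [0.0, 0.001, -1.0]]
wrist_force: [0.3, -0.1, -1.8]
gripper_width: 29.5
grip_force: 59.8
```

```bash
python3 - <<'E'
from h import *
o=sensors.get_obs();print(o['joint_positions'],o['eef_pos']);shift(o,(479.8,286,268),180)
E
```

```text
[3.88597718e+00 1.63119344e+00 6.97182746e+00 9.53493454e+01
 2.93820842e-02 3.41688836e+00] [504.88138601 101.50271025 269.64594752]
shift cm [ 2.357 18.47   0.174] yaw -179.53 turn z rad 0.0082
```

Request:
apply_moves([
  [[0,0,0,0.2,4,0,255],[0,0,0,0.6,8,0,255],[0,0,0,1.2,12,0,255],[0,0,0,1.8,16,0,255],[0,0,0,2.4,18.3,0,255],[0,0,0,2.4,18.4,0,255],[0,0,0,2.4,18.4,0,255],[0,0,0,2.4,18.4,0,255]],
])

```text
clock: 19.9
eef_pos: [480.8, 283.6, 269.9]
orientation: [[-1.0, -0.0, 0.0], [-0.0, 1.0, -0.0], [-0.0, -0.0, -1.0]]
wrist_force: [0.2, -0.3, -1.8]
gripper_width: 29.3
grip_force: 60.1
```

```bash
python3 - <<'E'
from h import *
o=sensors.get_obs();print(o['eef_pos']);shift(o,(479.8,286,149.7),180)
p,d=camera("wrist");W=world('wrist',d,o);h=cv2.cvtColor(p,cv2.COLOR_RGB2HSV)
r=(W[...,2]>95)&(W[...,2]<104)&(h[...,1]>80)&(abs(W[...,0]-526)<130)&(abs(W[...,1]-296)<70);w=W[r];print("rack",cv2.minAreaRect(w[:,:2].astype(np.float32)))
cv2.imwrite("pics/w5.png",p[:,:,::-1])
E
```

```text
[480.76240451 283.59120499 269.85077236]
shift cm [ 0.097  0.244 12.015] yaw -179.98 turn z rad 0.0003
rack ((495.4114074707031, 289.03546142578125), (137.54678344726562, 62.127471923828125), 12.930502891540527)
```

View pics/w5.png

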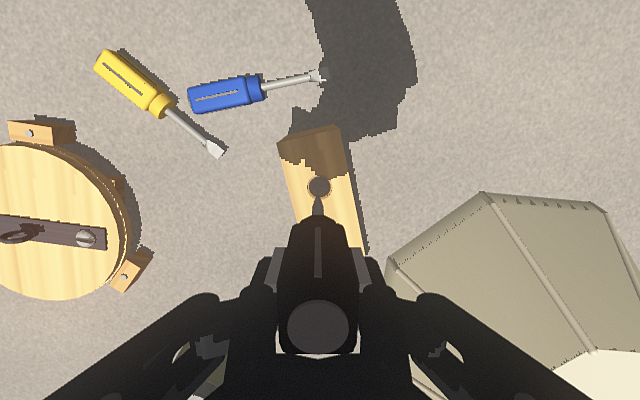

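The empty hole is at (319,187), just ahead of the blade, and everything else is clear. I correct by 2.4 mm and lower.

Request:
apply_moves([
  [[0,0,0,0.1,0.24,0,255],[0,0,0,0.1,0.24,2,255],[0,0,0,0.1,0.24,3.5,255],[0,0,0,0.1,0.24,5,255],[0,0,0,0.1,0.24,7,255],[0,0,0,0.1,0.24,9,255],[0,0,0,0.1,0.24,11,255],[0,0,0,0.1,0.24,11.6,255],[0,0,0,0.1,0.24,11.6,255]],
])

```text
clock: 21.08
eef_pos: [479.2, 286.4, 153.4]
orientation: [[-1.0, -0.001, -0.001], [-0.001, 1.0, -0.0], [0.001, -0.0, -1.0]]
wrist_force: [-0.0, 0.7, -1.6]
gripper_width: 29.5
grip_force: 60.2
```

Request:
apply_moves([
  [[0,0,0,0,0,0.25,255],[0,0,0,0,0,0.4,255],[0,0,0,0,0,0.4,255],[0,0,0,0,0,0.4,150],[0,0,0,0,0,0.4,0],[0,0,0,0,0,0.4,0],[0,0,0,0,0,0.4,0],[0,0,0,0,0,0.4,0],[0,0,0,0,0,0.4,0],[0,0,0,0,0,0.4,0]],
])

```text
clock: 22.32
eef_pos: [479.4, 286.6, 149.8]
orientation: [[-1.0, -0.001, -0.0], [-0.001, 1.0, -0.0], [0.0, -0.0, -1.0]]
wrist_force: [-0.4, 0.1, 0.1]
gripper_width: 85.3
grip_force: 0.0
```

Request:
apply_moves([
  [[0,0,0,0,0,-1,0],[0,0,0,0,0,-4,0],[0,0,0,0,0,-9,0],[0,0,0,0,0,-14,0],[0,0,0,0,0,-16,0],[0,0,0,0,0,-16,0],[0,0,0,0,0,-16,0]],
])

```text
clock: 23.2
eef_pos: [479.3, 286.5, 308.8]
orientation: [[-1.0, -0.001, -0.001], [-0.001, 1.0, -0.001], [0.001, -0.001, -1.0]]
wrist_force: [-0.0, 0.1, 0.6]
gripper_width: 85.1
grip_force: 0.0
```

```bash
python3 - <<'E'
from h import *
o=sensors.get_obs();print(o['eef_pos'],o['gripper_width'],o['dq'].round(1))
p,d=camera("wrist");W=world('wrist',d,o)
m=(W[...,2]>176)&(W[...,2]<192)&(np.hypot(W[...,0]-480,W[...,1]-286)<45)&(d>0)
print(m.sum(),np.median(W[m][:,2]),cv2.minAreaRect(W[m][:,:2].astype(np.float32)))
m=(W[...,2]>85)&(W[...,2]<250)&(np.hypot(W[...,0]-480,W[...,1]-286)<40)&(d>0)
for z in range(100,190,12):
    k=m&(abs(W[...,2]-z)<5);print(z,k.sum(),W[k].mean(0).round(1))
E
```

```text
[479.25252082 286.47698815 308.84191873] 85.1215067376396 [-0.   0.4 -1.6 -0.1 -0.1  0.1]
1115 183.20833167937622 ((478.1213073730469, 286.6967468261719), (29.680341720581055, 29.115196228027344), 89.7198715209961)
100 1976 [468.7 284.9  99.9]
112 10 [464.7 286.3 110.2]
124 52 [464.1 286.6 123. ]
136 57 [464.1 286.5 136.4]
148 60 [464.1 287.1 148. ]
160 69 [464.1 286.3 160.3]
172 92 [464.7 287.2 172.1]
184 1078 [477.4 286.5 183.3]
```

```bash
python3 -c "
from rig import order
print(order.hand_in())"
```

```text
the job is handed in; nothing more can be done
None
```

I drove the screw home until it was snug, put the screwdriver back upright in its rack hole, and handed the job in at about 23 s; the hand-in returned no verdict.

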